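# Park the core and set the blow-off air valve

### The arm

A 7-joint arm with a two-finger parallel gripper is mounted at the origin on a cart in front of the work surface, level with it; the furniture and walls round the work are solid. World frame = base frame: x ahead of the robot, y to its left, z up, the work surface at z = 0. Lengths are in m, angles in rad, forces in N, time in s.
With the tool pointing down it reaches from about 0.425 to 0.825 m from the base axis. Payload 3.6 kg.
Tool frame: the origin (TCP) lies at the very end of the fingers, on their centre line; the grasp point (between the pads) lies 19 mm behind it; z points along the fingers, y is the line along which they close (so a half turn about z gives the same grasp; the last joint's range is limited). The gripper opens to 93 mm and grips with 3 to 60 N. Pads are 15 mm wide; open, the fingers measure 128 mm over their backs; the gripper's body (75 mm by 188 mm) begins 65 mm behind the grasp point.
Start: joints at [1.143, 0.615, -0.013, 1.423, 0.008, 1.103, -0.04], TCP at [0.254, -0.598, 0.219] pointing down, gripper open.
Joint ranges: [-3.12, 3.12], [-0.3, 2.06], [-1.34, 1.32], [0.26, 2.42], [-1.36, 4.5], [0.01, 1.98], [-2.84, 2.84]. Speed limits (rad/s): [2.79, 2.79, 3.14, 3.14, 3.14, 3.14, 3.14].

### API

Orientations are given as [roll, pitch, yaw] about the fixed x, y, z axes, in that order (R = Rz(yaw) Ry(pitch) Rx(roll)).
In Python, from station import r, camera, camera_params gives the robot as it stands. The module is installed in compiled form; this text tells all that it offers.
- The arm moves only by the tool play_rows, never from a script. Its argument "targets" is text: rows parted by semicolons, each of 5 numbers parted by spaces: the closure, from -1 (fully open) to 1 (shut), then the shift along the tool's x, y, z in cm, then the turn about the tool's z in rad. A call has 1 to 20 rows; each row is the pose to reach, as a shift and turn from the pose commanded when the call began, along the tool's axes at that moment; what a row does not reach only later rows make up. A row lasts 1/8 s, in which the tool goes at most 62.5 mm and 10.7 degrees, less where a joint would pass 70% of its speed; a pose out of reach is approached as far as the arm can. A call with a gripper value outside its range is refused whole. The fingers move at their own pace and stop on an object; "newtons" is the grip in N (left out, the last holds). Time passes only in rows, so rows that repeat a pose let the fingers close. It gives the time, the measured TCP pose, the force, the opening and the grip force at its end, in the units of the state.
- r.state(): the state, without advancing time (a new reading comes with each control period).
- camera(name): name is "scene" or "side" or "wrist"; returns the picture (384x512x3 uint8, red, green, blue); there is no depth.
- camera_params(name): a dict with "camera_matrix" (3x3 intrinsics, pixels), "xyz" and "orientation" of the camera in the world; the wrist camera has in their place "T_tool_cam" (4x4, takes a point from camera to tool coordinates, whose origin is the TCP and whose axes are the flange's). Camera axes: x right, y down, z forward; pixel columns grow to the right and rows downward; lengths in m; the calibration is good to about 2 mm. A picture is of the moment at which its call begins: read the wrist's pose just before it. camera_params takes no time and is no camera call.
- r.sign_off(): hands the job in; it is judged then, once.
The state is a dict: "time_s": time; "joints": joint angles; "joint_velocities": joint speeds; "joint_torque": joint torques, N m; "ee_pos": TCP position; "tool_rot": TCP orientation; "force": force on the tool from outside, world axes, zero at the start; "torque": the same for the moment, N m; "gripper_width": opening from 0.0 (shut) to 1.0 (fully open); "gripper_force": force on a finger pad.
Only numpy, scipy, OpenCV 4.12 (cv2) and the standard library are available. Lean on these libraries where they do the work, as an engineer would, in place of code of your own. Each camera call takes 0.05 s, during which the arm holds its last target. There are 200 camera calls.

### The job

Slide the single grey steel core with the black plug along the bench, without lifting it, onto the yellow round mark so that it sits against the two steel pins in front of the air nozzle. Then take the red valve wheel by its black upright handle, screw it clockwise until it is fully shut against its stop, and back it off exactly two full turns. Finish while still gripping the handle there, with the core still on its mark, and leave the notepad, the yellow tape and the small wound toroid where they are.

Things in the scene. Friction and masses are not known exactly. Their poses are not given: they have to be found in the camera images.
- core: loose grey strip-wound steel ring core with a black plug in its bore, to be treated as a solid disc: diameter 80 mm, height 26 mm, 0.4 to 0.8 kg, standing flat on the bench. Origin at the centre of its underside, z up; its yaw does not matter. It is to be slid, not lifted.
- mark (a point): centre of the flat yellow mark (painted disc 92 mm across with a green middle) on the bench, part of the fixed blow-off station. x axis: from the mark towards the nozzle; y axis: towards the valve side. Fixed steel pins (12 mm diameter, 30 mm high) at (+33, +33) and (+33, -33) mm in this frame just touch a core centred on the mark. The approach from -x is open.
- nozzle (a point): tip of the brass air nozzle, 32 mm above the bench, 66 mm from the mark's centre along the mark's x axis. Its post (about 57 mm high) stands at x = +100 mm, and from there a 14 mm copper pipe at 28 mm height runs to the valve. Fixed.
- valve_axis (a point): centre of the red valve wheel, on its vertical turning axis, at mid height of the rim: 92 mm above the bench, at (-30, +170) mm in the frame of the mark. The wheel is 112 mm across with a 12 mm thick rim, three spokes, its top side at 98 mm height (the nut on the hub ends at 102 mm). Fixed to the station.
- handle: black upright crank handle on the wheel, 18 mm diameter and 48 mm tall (from 99 to 147 mm above the bench), origin at its mid height (123 mm above the bench), 45 mm from the wheel's axis. It spins freely about its own vertical axis, so a gripper can hold it at a constant orientation while carrying it round the circle.
- valve_wheel (a joint): angle of the valve wheel in rad: 0 = shut against a hard stop, grows counter-clockwise seen from above (opening); one turn is 6.283, two turns open is 12.566, the far stop is at four turns. A quarter to three quarters of a turn open at the start; stays where it is left. Turning takes about 0.12 N m (3 N at the handle).
- tally_pad: bystander: notepad 100 x 66 x 10 mm lying on the bench, origin at the centre of its underside
- tape_yellow: bystander: roll of yellow tape, diameter 82 mm, 19 mm high, origin at the centre of its underside
- finished_toroid: bystander: small wound toroid, diameter 70 mm, 58 mm high with its leads, origin at the centre of its underside
Mind the look-alikes: they are no part of the job. Leave any purple look-alike of the core alone.

How it is judged:
On the way, in this order (a step that is already met when the one before it is completed fails the run):
1. the core lies at rest on the mark, its centre within 10 mm of the mark's centre, with the valve not yet shut (horizontal distance between core and mark below 0.01 m and linear speed of core below 0.02 m/s and value of joint valve_wheel above 0.5 rad), for 0.2 s.
2. the valve is shut against its stop (within 0.06 rad) (value of joint valve_wheel below 0.06 rad), for 0.2 s.
At the end, for the whole second after the job is handed in: The valve wheel stands still two turns open from its stop (12.566 rad, plus or minus 0.2), the handle is between the fingers and gripped with more than 5 N, and the core lies flat on the bench with its centre within 10 mm of the mark's centre (value of joint valve_wheel between 12.366 and 12.766 rad and velocity of joint valve_wheel between -0.1 and 0.1 rad/s and contact force between the fingers and handle above 5 N and distance between the grasp point and handle below 0.035 m and horizontal distance between core and mark below 0.01 m and height (world z) of core below 0.005 m); the arm keeps its last pose, push and grip.
It fails at once if the core is lifted off the bench (more than 12 mm) or tipped (height (world z) of core above 0.012 m or angle between core's own z axis and vertical above 0.35 rad).
It fails at once if a bystander (notepad, yellow tape, small toroid) is moved more than 20 mm (distance of any of tally_pad, tape_yellow, finished_toroid from where it was at the start of the episode above 0.02 m).
It also fails if it takes over 69 s, if anything falls off the work surface, if the arm or the gripper's body presses on something with over 40 N, if the wrist force passes 120 N, or if a joint passes its speed limit or range.

## Working session

There is one attempt and no reset: what is moved stays moved. The work goes in short steps, Python scripts to look and compute and a tool call to move; the robot and the scene stay as the last step left them, time stands still between calls to the robot, and variables do not carry over. Pictures are saved under pics/ and viewed, at most 10 in all, crops included, and the job is handed in when it is done.

Besides the shell and the picture viewer there is one more tool, called after "Emit:" by a JSON object that holds its "name" and its "arguments", one argument or row to a line. play_rows: Moves the arm, as the interface text tells. Its arguments: {"type":"object","properties":{"targets":{"type":"string"},"newtons":{"type":"number"}},"required":["targets"]}

```bash
mkdir -p pics; python3 - <<'E'
from station import r,camera,camera_params
import cv2,json
s=r.state();print({k:s[k] for k in('time_s','ee_pos','tool_rot','gripper_width','joints')})
for n in('scene','side'):
    cv2.imwrite(f'pics/{n}0.png',cv2.cvtColor(camera(n),cv2.COLOR_RGB2BGR));print(n,camera_params(n))
print(camera_params('wrist'))
E
```

```text
{'time_s': 0.0, 'ee_pos': array([ 0.25391721, -0.5975145 ,  0.21752312]), 'tool_rot': array([-3.13910186e+00, -6.54595175e-06,  4.01837928e-01]), 'gripper_width': 1.0033675740628534, 'joints': array([ 1.14250814,  0.61588201, -0.0126341 ,  1.42484501,  0.00806525,
        1.10340527, -0.04041517])}
scene {'camera_matrix': array([[366.04160625,   0.        , 256.40342499],
       [  0.        , 366.04160625, 191.98504586],
       [  0.        ,   0.        ,   1.        ]]), 'xyz': array([-0.2860172 ,  0.56856989,  0.78520162]), 'orientation': array([-2.17456769,  0.01828002, -2.21830878])}
side {'camera_matrix': array([[483.67295761,   0.        , 254.8362989 ],
       [  0.        , 483.67295761, 193.69263323],
       [  0.        ,   0.        ,   1.        ]]), 'xyz': array([-0.33792953,  0.03013556,  1.60177566]), 'orientation': array([-2.64747594e+00,  2.50719113e-04, -1.60428536e+00])}
{'camera_matrix': array([[264.3234843 ,   0.        , 255.98816447],
       [  0.        , 264.3234843 , 192.68445512],
       [  0.        ,   0.        ,   1.        ]]), 'T_tool_cam': array([[-5.36762922e-04, -9.58421900e-01, -2.85354470e-01,
         7.97824175e-02],
       [ 9.99999679e-01, -6.84430849e-04,  4.17763792e-04,
        -6.29459091e-04],
       [-5.95699369e-04, -2.85354154e-01,  9.58421959e-01,
        -1.65779136e-01],
       [ 0.00000000e+00,  0.00000000e+00,  0.00000000e+00,
         1.00000000e+00]])}
```

View pics/scene0.png

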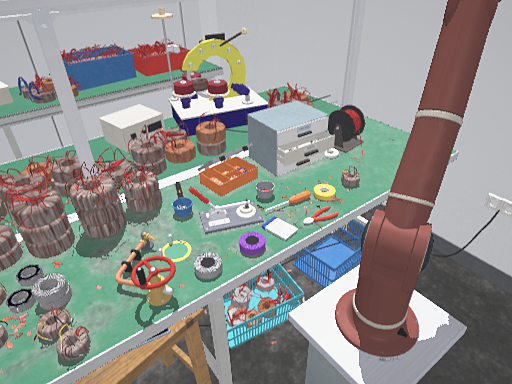

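View pics/side0.png

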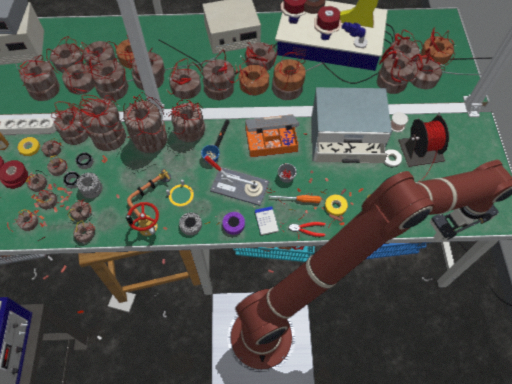

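Scene image: candidates for the core are the grey ring at (208,264), the purple ring at (252,243) and the grey stack with leads at (50,290). The single grey ring with the black plug at (208,264), side (190,224), fits the description. The mark is at (176,250), side (181,194), and the red wheel at (153,270), side (145,216). One crop will confirm this.

```bash
cat > h.py <<'E'
import numpy as np,cv2
from scipy.spatial.transform import Rotation as R
from station import r,camera,camera_params
def cam(n):
    p=camera_params(n);K=p['camera_matrix']
    if n=='wrist':
        s=r.state();T=np.eye(4);T[:3,:3]=R.from_euler('xyz',s['tool_rot']).as_matrix();T[:3,3]=s['ee_pos']
        T=T@p['T_tool_cam'];return K,T[:3,:3],T[:3,3]
    return K,R.from_euler('xyz',p['orientation']).as_matrix(),p['xyz']
def ray(c,u,v,z):
    K,Q,o=c;d=Q@np.linalg.inv(K)@[u,v,1];return o+d*(z-o[2])/d[2]
def proj(c,P):
    K,Q,o=c;q=K@Q.T@(np.asarray(P,float)-o);return q[:2]/q[2]
E
python3 - <<'E'
from h import *
A=cv2.imread('pics/scene0.png');B=cv2.imread('pics/side0.png')
a=cv2.resize(A[215:315,105:275],None,fx=4,fy=4,interpolation=cv2.INTER_CUBIC);b=cv2.resize(B[160:250,110:250],(680,437)[:2],interpolation=cv2.INTER_CUBIC)
im=np.vstack([a,b]);im=cv2.resize(im,None,fx=.7,fy=.7);cv2.imwrite('pics/crop1.png',im);print(im.shape)
for n,pts in(('scene',dict(core=(208,264,.013),mark=(176,250,0),wheel=(153,268,.098),purple=(252,243,.013))),('side',dict(core=(190,224,.013),mark=(181,194,0),wheel=(144,216,.098),purple=(233,222,.013),pad=(266,220,.01)))):
    c=cam(n)
    for k,(u,v,z) in pts.items():print(n,k,ray(c,u,v,z).round(3))
E
```

```text
(586, 476, 3)
scene core [0.41  0.236 0.013]
scene mark [0.534 0.278 0.   ]
scene wheel [0.408 0.391 0.098]
scene purple [0.403 0.083 0.013]
side core [0.401 0.24  0.013]
side mark [0.532 0.279 0.   ]
side wheel [0.397 0.388 0.098]
side purple [0.404 0.085 0.013]
side pad [ 0.409 -0.035  0.01 ]
```

View pics/crop1.png

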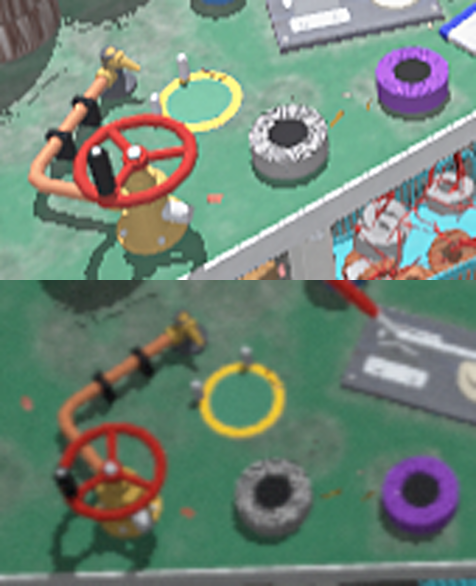

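The crop confirms it: grey core with black plug, side crop (272,498). The two pins are at (197,390) and (246,355), and the purple look-alike stands apart. Next I'll refine the station pose and the core position.

```bash
python3 - <<'E'
from h import *
from scipy.optimize import least_squares
t=np.linspace(0,2*np.pi,60,endpoint=False);obs=[]
for n,(y0,y1,x0,x1),(wy0,wy1,wx0,wx1) in(('scene',(235,268,158,196),(250,296,125,180)),('side',(180,210,164,198),(198,234,126,162))):
    im=cv2.imread(f'pics/{n}0.png');h=cv2.cvtColor(im,cv2.COLOR_BGR2HSV).astype(int);H,S,V=h[...,0],h[...,1],h[...,2]
    m=np.zeros(H.shape,bool);m[y0:y1,x0:x1]=((H>18)&(H<36)&(S>130)&(V>130))[y0:y1,x0:x1]
    w=np.zeros(H.shape,bool);w[wy0:wy1,wx0:wx1]=(((H<5)|(H>174))&(S>150)&(V>70))[wy0:wy1,wx0:wx1]
    c=cam(n)
    for nm,k,z in(('mark',m,0),('wheel',w,.095)):
        p=np.argwhere(k)[:,::-1];P=np.array([ray(c,u,v,z)[:2] for u,v in p])
        # outer circle fit: hull
        hull=cv2.convexHull(P.astype(np.float32)).reshape(-1,2);q,rad=cv2.minEnclosingCircle(P.astype(np.float32))
        rr=.044 if nm=='mark' else .051
        f=least_squares(lambda x:np.hypot(*(P-x).T)-rr,P.mean(0),loss='soft_l1',f_scale=.004).x
        print(n,nm,len(p),'ring fit',f.round(4),'enclosing',np.round(q,4),round(rad,4))
E
```

```text
scene mark 18 ring fit [0.5312 0.2795] enclosing [0.5336 0.2758] 0.0456
scene wheel 543 ring fit [0.4022 0.3956] enclosing [0.402 0.396] 0.0566
side mark 150 ring fit [0.5301 0.2804] enclosing [0.5299 0.2804] 0.0466
side wheel 267 ring fit [0.4004 0.3942] enclosing [0.4001 0.3951] 0.0547
```

Emit:
{"name": "play_rows", "arguments": {
  "targets": "-1 0 0 0 0"
}}

```text
time_s: 0.22
ee_pos: [0.254, -0.5978, 0.218]
tool_rot: [-3.14, 0.0, 0.402]
force: [0.1, -0.5, -0.1]
gripper_width: 0.999
gripper_force: 0.0
```

Emit:
{"name": "play_rows", "arguments": {
  "targets": "-1 38.2 -27 0 0;-1 38.2 -27 0 0;-1 38.2 -27 0 0;-1 38.2 -27 0 0;-1 38.2 -27 0 0;-1 38.2 -27 0 0;-1 38.2 -27 0 0;-1 38.2 -27 0 0;-1 38.2 -27 0 -0.2;-1 46.6 -71 0 -0.61;-1 46.6 -71 0 -0.61;-1 46.6 -71 4 -0.61;-1 46.6 -71 4 -0.61;-1 46.6 -71 4 -0.61;-1 46.6 -71 7 -0.61;-1 46.6 -71 9.8 -0.61;-1 46.6 -71 9.8 -0.61;-1 46.6 -71 9.8 -0.61;-1 46.6 -71 9.8 -0.61;-1 46.6 -71 9.8 -0.61"
}}

```text
time_s: 2.72
ee_pos: [0.4066, 0.236, 0.1215]
tool_rot: [3.14, -0.001, 1.009]
force: [0.3, 0.6, -0.1]
gripper_width: 0.997
gripper_force: 0.0
```

```bash
python3 - <<'E'
from h import *
s=r.state();print(s['ee_pos'],s['tool_rot'],s['joints'].round(2))
c=cam('wrist');im=cv2.cvtColor(camera('wrist'),cv2.COLOR_RGB2BGR)
for k,P in dict(core=(.405,.238,.026),mark=(.5305,.28,0),wheel=(.4012,.395,.098),tcp=s['ee_pos']).items():
    print(k,proj(c,P).round(1))
cv2.imwrite('pics/w1.png',im)
E
```

```text
[0.40657388 0.23599018 0.12151769] [ 3.14004385e+00 -9.05581160e-04  1.00856308e+00] [-0.38  0.49 -0.27  2.04  0.22  0.64 -1.36]
core [253.8 194. ]
mark [336.   90.2]
wheel [114.7  28.7]
tcp [256.4 235.4]
```

View pics/w1.png

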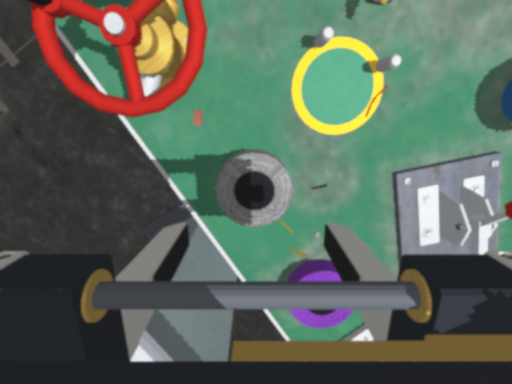

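The wrist view shows the core top at (254,188), the mark at (337,86), the pins at (325,36) and (393,62), and the hub nut at (114,22).

```bash
python3 - <<'E'
from h import *
c=cam('wrist');im=cv2.imread('pics/w1.png');h=cv2.cvtColor(im,cv2.COLOR_BGR2HSV).astype(int)
m=((h[...,0]>18)&(h[...,0]<36)&(h[...,1]>150)&(h[...,2]>150));m[:30]=0;m[140:]=0;m[:,:285]=0;m[:,390:]=0
p=np.argwhere(m)[:,::-1];P=np.array([ray(c,u,v,0)[:2] for u,v in p]).astype(np.float32);print('mark',cv2.minEnclosingCircle(P),P.mean(0))
k=(h[...,1]<60)&(h[...,2]>60);k[:150]=0;k[228:]=0;k[:,:213]=0;k[:,295:]=0
n,l,st,ce=cv2.connectedComponentsWithStats(k.astype(np.uint8));i=1+st[1:,4].argmax();print(st[i])
p=np.argwhere(l==i)[:,::-1];P=np.array([ray(c,u,v,.026)[:2] for u,v in p]).astype(np.float32);print('core',cv2.minEnclosingCircle(P),P.mean(0))
print('core eye',ray(c,254,188,.026),'nut',ray(c,114,22,.102))
for q in((325,36),(393,62)):print('pintop',ray(c,*q,.03))
E
```

```text
mark ((0.53260737657547, 0.28165555000305176), 0.04640313982963562) [0.53198653 0.28396398]
[ 215  150   80   77 3572]
core ((0.40838372707366943, 0.24179808795452118), 0.04169653356075287) [0.40906447 0.24343689]
core eye [0.40850857 0.24349534 0.026     ] nut [0.40409516 0.39618677 0.102     ]
pintop [0.53392448 0.32680118 0.03      ]
pintop [0.57531906 0.27656521 0.03      ]
```

Emit:
{"name": "play_rows", "arguments": {
  "targets": "-1 0.7 -0.2 2 0;-1 0.7 -0.2 5 0;-1 0.7 -0.2 7.5 0;-1 0.7 -0.2 9 0;-1 0.7 -0.2 10 0;-1 0.7 -0.2 10.8 0;-1 0.7 -0.2 11.1 0;-1 0.7 -0.2 11.1 0;-1 0.7 -0.2 11.1 0;0 0.7 -0.2 11.1 0;1 0.7 -0.2 11.1 0;1 0.7 -0.2 11.1 0;1 0.7 -0.2 11.1 0;1 0.7 -0.2 11.1 0",
  "newtons": 12
}}

```text
time_s: 4.53
ee_pos: [0.4082, 0.2442, 0.0099]
tool_rot: [3.141, -0.001, 1.011]
force: [2.6, -3.0, 1.8]
gripper_width: 0.849
gripper_force: 12.0
```

Emit:
{"name": "play_rows", "arguments": {
  "targets": "1 -0.3 1 0 0.05;1 -0.6 2 0 0.12;1 -0.9 3 0 0.2;1 -1.2 4 0 0.28;1 -1.2 4.6 0 0.34;1 0 5 0 0.34;1 1.3 5.4 0 0.34;1 2.6 5.9 0 0.34;1 3.9 6.4 0 0.34;1 5.2 6.8 0 0.34;1 6.5 7.3 0 0.34;1 7.4 7.7 0 0.34;1 8 7.9 0 0.34;1 8.5 8.05 0 0.34;1 8.7 8.1 0 0.34;1 8.7 8.1 0 0.34;1 8.7 8.1 0 0.34"
}}

```text
time_s: 6.65
ee_pos: [0.5167, 0.2714, 0.0089]
tool_rot: [-3.14, 0.014, 0.67]
force: [-6.1, -5.6, 8.3]
gripper_width: 0.846
gripper_force: 12.1
```

```bash
python3 - <<'E'
from h import *
s=r.state();print(s['ee_pos'],s['tool_rot'],s['force'])
c=cam('wrist');im=cv2.cvtColor(camera('wrist'),cv2.COLOR_RGB2BGR)
b=cv2.cvtColor(camera('side'),cv2.COLOR_RGB2BGR)[150:246,120:248]
im=np.hstack([im[:,96:],cv2.resize(b,(384,288),interpolation=cv2.INTER_CUBIC)[:, :].copy() if 0 else cv2.copyMakeBorder(cv2.resize(b,(384,288),interpolation=cv2.INTER_CUBIC),0,96,0,0,cv2.BORDER_CONSTANT)])
cv2.imwrite('pics/w2.png',im);print(im.shape)
for k,P in dict(mark=(.531,.281,0),pin1=(.531+.033*(.783-.623),.281+.033*(.623+.783),.03),pin2=(.531+.033*(.783+.623),.281+.033*(.623-.783),.03)).items():print(k,proj(c,P).round(1)-[96,0])
E
```

```text
[0.51673243 0.27144377 0.00887231] [-3.14034477  0.01424487  0.67031276] [-6.12978625 -5.55110908  8.30979032]
(384, 800, 3)
mark [162.6 207.4]
pin1 [103.6 170.7]
pin2 [222.7 170.5]
```

View pics/w2.png

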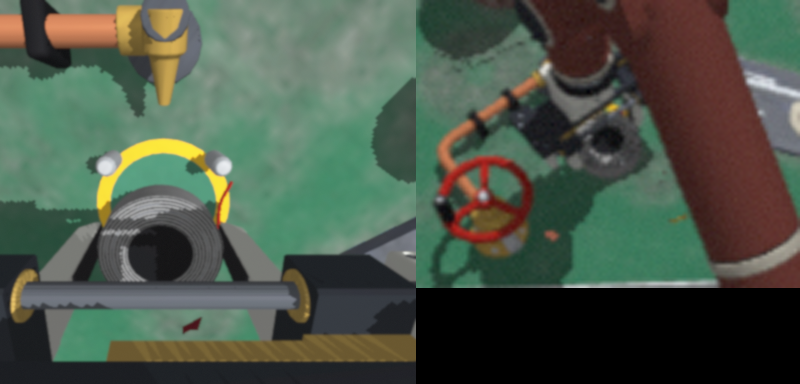

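```bash
python3 - <<'E'
from h import *
c=cam('wrist')
a,b=ray(c,107+96,162,.03),ray(c,219+96,162,.03);m=(a+b)/2;x=np.array([-(b-a)[1],(b-a)[0]]);x/=np.linalg.norm(x)
if x[0]<0:x=-x
mk=m[:2]-.033*x;print('pins',a,b,np.linalg.norm(a-b),'mark',mk,'yaw',np.arctan2(x[1],x[0]))
print('ring top',ray(c,162+96,139,0)[:2]-.046*x)
print('core from top edge',ray(c,160+96,186,.026)[:2]-.04*x)
print('bore',ray(c,159+96,254,.026))
E
```

```text
pins [0.54148094 0.32873255 0.03      ] [0.57966411 0.28053276 0.03      ] 0.061491250124243425 mark [0.53470554 0.28414121] yaw 0.6699577685421942
ring top [0.53159904 0.28215282]
core from top edge [0.51656067 0.27186819]
bore [0.51256441 0.26951533 0.026     ]
```

Emit:
{"name": "play_rows", "arguments": {
  "targets": "1 0.5 0 -0.1 0;1 1 0 -0.1 0;1 1.4 0 -0.1 0;1 1.7 0 -0.1 0;1 2 0 -0.1 0;1 2 0 -0.1 0;1 2 0 -0.1 0"
}}

```text
time_s: 7.62
ee_pos: [0.5371, 0.2861, 0.0101]
tool_rot: [3.141, 0.003, 0.671]
force: [-1.5, -3.5, -7.6]
gripper_width: 0.848
gripper_force: 11.9
```

```bash
python3 - <<'E'
from h import *
c=cam('wrist');im=cv2.cvtColor(camera('wrist'),cv2.COLOR_RGB2BGR)
cv2.imwrite('pics/w3.png',cv2.resize(im[90:290,140:370],None,fx=3,fy=3,interpolation=cv2.INTER_CUBIC))
E
```

```text
(no output)
```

View pics/w3.png

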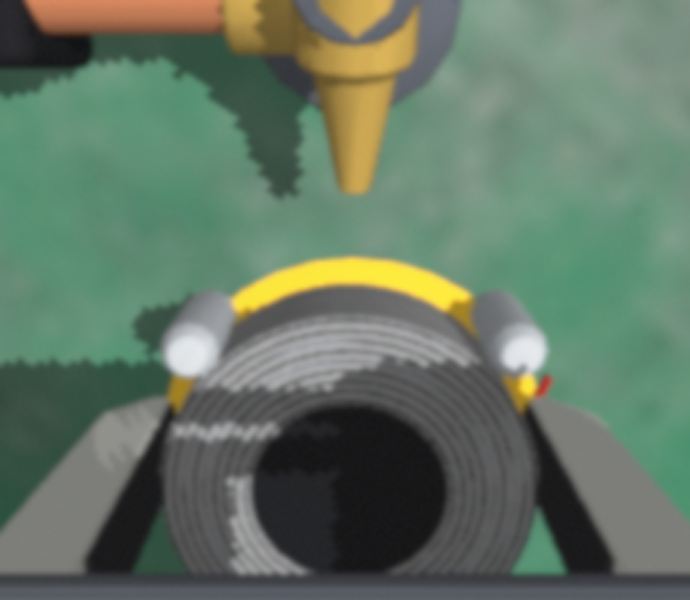

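The core sits against both pins: the front gap to the mark's outer edge is about 6.7 mm against 6 mm expected. I'll press it lightly home, release and rise.

Emit:
{"name": "play_rows", "arguments": {
  "targets": "1 0.3 0 0 0;1 0.4 0 0 0;1 0.4 0 0 0;1 0 0 0 0;-1 0 0 0 0;-1 0 0 0 0;-1 0 0 0 0;-1 0 0 0 0;-1 0 0 -1 0;-1 0 0 -3 0;-1 0 0 -6 0;-1 0 0 -11 0;-1 0 0 -16 0;-1 -2 -5 -20 0;-1 -3 -10 -20 0;-1 -3 -10 -20 0;-1 -3 -10 -20 0"
}}

```text
time_s: 9.8
ee_pos: [0.4525, 0.3469, 0.2112]
tool_rot: [3.141, -0.001, 0.672]
force: [0.5, 0.3, -0.2]
gripper_width: 0.998
gripper_force: 0.0
```

```bash
python3 - <<'E'
from h import *
s=r.state();print(s['ee_pos'],s['tool_rot'],s['force'],s['joints'].round(2))
c=cam('wrist');im=cv2.cvtColor(camera('wrist'),cv2.COLOR_RGB2BGR);cv2.imwrite('pics/w4.png',im)
for k,P in dict(mark=(.5335,.283,.026),wheel=(.4015,.395,.098)).items():print(k,proj(c,P).round(1))
print('handle side',ray(cam('side'),130,219,.123))
E
```

```text
[0.45252175 0.34688758 0.21115349] [ 3.14060767e+00 -6.32528303e-04  6.71819887e-01] [ 0.53226038  0.25677357 -0.17748643] [-0.57  0.5  -0.18  1.67  0.11  0.98 -1.69]
mark [331.4 158.1]
wheel [193.6 198.7]
handle side [0.37536711 0.42852042 0.123     ]
```

View pics/w4.png

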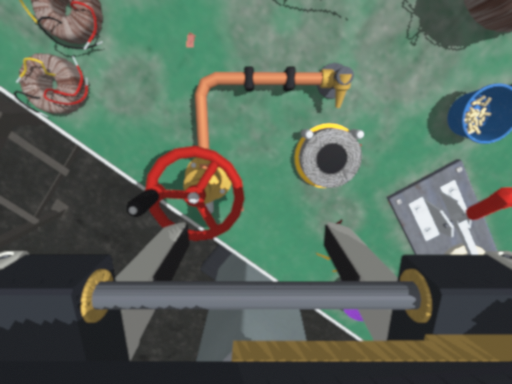

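Wrist view: the core is on the mark at (331,157) between the pins, the wheel hub is at (194,198), and the handle's top end is at (133,209).

```bash
python3 - <<'E'
from h import *
c=cam('wrist');im=cv2.imread('pics/w4.png');h=cv2.cvtColor(im,cv2.COLOR_BGR2HSV).astype(int)
from scipy.optimize import least_squares
def P(m,z):return np.array([ray(c,u,v,z)[:2] for v,u in np.argwhere(m)]).astype(np.float32)
m=((h[...,0]>18)&(h[...,0]<36)&(h[...,1]>150)&(h[...,2]>120));m[:118]=0;m[200:]=0;m[:,:288]=0;m[:,370:]=0
p=P(m,0);print('mark',least_squares(lambda x:np.hypot(*(p-x).T)-.0435,[.53,.28],loss='soft_l1',f_scale=.002).x)
k=(h[...,1]<50)&(h[...,2]>50);k[:124]=0;k[190:]=0;k[:,:295]=0;k[:,365:]=0
k=cv2.morphologyEx(k.astype(np.uint8),cv2.MORPH_OPEN,np.ones((7,7)));q=P(k>0,.026);print('core',cv2.minEnclosingCircle(q))
w=((h[...,0]<5)|(h[...,0]>174))&(h[...,1]>150)&(h[...,2]>70);w[:140]=0;w[245:]=0;w[:,:140]=0;w[:,250:]=0
p=P(w,.095);print('wheel',cv2.minEnclosingCircle(p),'nut',ray(c,194,198,.102))
W=np.array([.4015,.3955])
for u,v,z in((136,208,.147),(133,209,.147)):
    d=ray(c,u,v,z)[:2];print('handle top',d,np.linalg.norm(d-W),np.arctan2(*(d-W)[::-1]))
E
```

```text
mark [0.53283515 0.28037604]
core ((0.5368767380714417, 0.28772416710853577), 0.049237582832574844)
wheel ((0.4050031006336212, 0.3955551087856293), 0.05508183315396309) nut [0.40493603 0.3944602  0.102     ]
handle top [0.38193631 0.4311767 ] 0.04068862786465248 2.072379857489691
handle top [0.37937554 0.43283783] 0.04340052093575095 2.105718358907504
```

Emit:
{"name": "play_rows", "arguments": {
  "targets": "-1 -0.2 -4 0 0;-1 -0.2 -8 0 0;-1 -0.2 -11.2 0 0;-1 -0.2 -11.2 2 0;-1 -0.2 -11.2 5 0;-1 -0.2 -11.2 8 0;-1 -0.2 -11.2 10 0;-1 -0.2 -11.2 10 0;0.3 -0.2 -11.2 10 0;1 -0.2 -11.2 10 0;1 -0.2 -11.2 10 0;1 -0.2 -11.2 10 0;1 -0.2 -11.2 10 0;1 -0.2 -11.2 10 0",
  "newtons": 30
}}

```text
time_s: 11.6
ee_pos: [0.3808, 0.4338, 0.1107]
tool_rot: [-3.142, -0.0, 0.672]
force: [0.5, -0.2, -0.3]
gripper_width: 0.401
gripper_force: 0.0
```

Emit:
{"name": "play_rows", "arguments": {
  "targets": "1 0 0 0 0;1 0 0 0 0;1 0 0 0 0;1 0 0 0 0;1 0 0 0 0"
}}

```text
time_s: 12.22
ee_pos: [0.3801, 0.4348, 0.1107]
tool_rot: [-3.14, -0.0, 0.673]
force: [-1.9, 4.3, -1.2]
gripper_width: 0.19
gripper_force: 30.0
```

```bash
python3 - <<'E'
from h import *
s=r.state();print(s['ee_pos'],s['force'],s['gripper_width']*93,s['gripper_force'])
c=cam('wrist');im=cv2.cvtColor(camera('wrist'),cv2.COLOR_RGB2BGR);cv2.imwrite('pics/w5.png',im)
# clockwise sweep rows in tool axes for a given start angle
def rows(p,W,yaw,angs):
    x=np.array([np.cos(yaw),np.sin(yaw)]);y=np.array([np.sin(yaw),-np.cos(yaw)])
    for a in angs:
        d=W+.045*np.array([np.cos(a),np.sin(a)])-p;print(round(np.rad2deg(a)),(100*d@x).round(1),(100*d@y).round(1))
W=np.array([.4035,.3955]);p=s['ee_pos'][:2];a=np.arctan2(*(p-W)[::-1]);print(a,np.linalg.norm(p-W))
rows(p,W,.672,a-np.deg2rad(np.arange(15,100,15)))
E
```

```text
[0.38013604 0.43481461 0.11070311] [-1.89082089  4.28725401 -1.15773821] 17.634805558878053 29.999673989368603
2.1070007826690382 0.04573306485095382
106 1.1 0.4
91 2.1 1.0
76 3.0 1.8
61 3.5 2.8
46 3.8 4.0
31 3.8 5.1
```

View pics/w5.png

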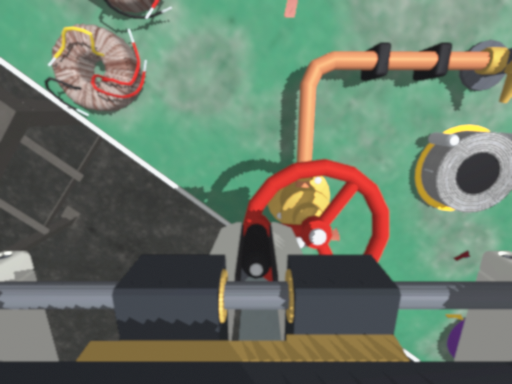

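The handle is gripped (17.6 mm wide, 30 N) and the core is still on its mark. Screwing clockwise now.

Emit:
{"name": "play_rows", "arguments": {
  "targets": "1 0.5 0.2 0 0;1 1.1 0.4 0 0;1 1.6 0.7 0 0;1 2.1 1 0 0;1 2.6 1.4 0 0;1 3 1.8 0 0;1 3.3 2.3 0 0;1 3.5 2.8 0 0;1 3.5 2.8 0 0"
}}

```text
time_s: 13.4
ee_pos: [0.428, 0.4372, 0.1109]
tool_rot: [-3.138, -0.009, 0.672]
force: [2.1, 8.4, -6.1]
gripper_width: 0.184
gripper_force: 30.0
```

```bash
cat >> h.py <<'E'
def rows(p,W,yaw,angs,rad=.045):
    x=np.array([np.cos(yaw),np.sin(yaw)]);y=np.array([np.sin(yaw),-np.cos(yaw)]);o=[]
    for a in angs:
        d=W+rad*np.array([np.cos(a),np.sin(a)])-p;o.append(f'1 {100*d@x:.1f} {100*d@y:.1f} 0 0')
    return ';'.join(o)
def ang(W):
    s=r.state();p=s['ee_pos'][:2];a=np.arctan2(*(p-W)[::-1]);f=s['force'][:2]
    print('p',p,'ang',np.rad2deg(a).round(1),'rad',np.linalg.norm(p-W).round(4),'F tang,rad',(f@[-np.sin(a),np.cos(a)]).round(1),(f@[np.cos(a),np.sin(a)]).round(1),'yaw',s['tool_rot'][2]);return p,a
E
python3 - <<'E'
from h import *
W=np.array([.4035,.3955]);p,a=ang(W)
p0=np.array([.3808,.4338]) # commanded start of last call
cmd=p0+.035*np.array([.783,.622])+.028*np.array([.622,-.783]);print('cmd',cmd)
print(rows(cmd,W,.672,np.deg2rad(np.arange(45,-150,-12))))
E
```

```text
p [0.42799462 0.43721671] ang 59.6 rad 0.0484 F tang,rad 2.4 8.3 yaw 0.6719946604350013
cmd [0.425621 0.433646]
1 0.4 1.1 0 0;1 0.4 2.0 0 0;1 0.2 3.0 0 0;1 -0.2 3.8 0 0;1 -0.7 4.6 0 0;1 -1.4 5.2 0 0;1 -2.2 5.7 0 0;1 -3.1 6.0 0 0;1 -4.1 6.1 0 0;1 -5.0 6.0 0 0;1 -5.9 5.7 0 0;1 -6.7 5.3 0 0;1 -7.4 4.6 0 0;1 -8.0 3.9 0 0;1 -8.4 3.0 0 0;1 -8.6 2.1 0 0;1 -8.6 1.2 0 0
```

```bash
python3 - <<'E'
from h import *
W=np.array([.406,.398]);cmd=np.array([.4256,.4336]);ang(W)
print(rows(cmd,W,.672,np.deg2rad(np.arange(48,-160,-12))))
E
```

```text
p [0.42799462 0.43721671] ang 60.7 rad 0.045 F tang,rad 2.3 8.4 yaw 0.6719946604350013
1 0.7 0.8 0 0;1 0.7 1.8 0 0;1 0.6 2.7 0 0;1 0.3 3.6 0 0;1 -0.2 4.4 0 0;1 -0.9 5.0 0 0;1 -1.7 5.6 0 0;1 -2.5 5.9 0 0;1 -3.5 6.1 0 0;1 -4.4 6.0 0 0;1 -5.3 5.8 0 0;1 -6.2 5.4 0 0;1 -6.9 4.8 0 0;1 -7.5 4.0 0 0;1 -7.9 3.2 0 0;1 -8.2 2.3 0 0;1 -8.2 1.4 0 0;1 -8.1 0.4 0 0
```

Emit:
{"name": "play_rows", "arguments": {
  "targets": "1 0.7 0.8 0 0;1 0.7 1.8 0 0;1 0.6 2.7 0 0;1 0.3 3.6 0 0;1 -0.2 4.4 0 0;1 -0.9 5 0 0;1 -0.9 5 0 0"
}}

```text
time_s: 14.28
ee_pos: [0.438, 0.3965, 0.11]
tool_rot: [-3.13, 0.008, 0.689]
force: [-0.4, -1.5, 0.6]
gripper_width: 0.037
gripper_force: 0.0
```

```bash
python3 - <<'E'
from h import *
from scipy.optimize import least_squares
W=np.array([.406,.398]);p,a=ang(W)
P=np.array([[.3801,.4348],[.428,.4372],p]);W=least_squares(lambda w:np.hypot(*(P-w).T)-.045,W).x;print(W);ang(W)
cmd=np.array([.4256,.4336])-.009*np.array([.783,.622])+.05*np.array([.622,-.783])
print(cmd,rows(cmd,W,.672,np.deg2rad(np.arange(-24,-170,-12))))
E
```

```text
p [0.43802508 0.39648335] ang -2.7 rad 0.0321 F tang,rad -1.5 -0.3 yaw 0.6885697131240898
[0.39766828 0.39798041]
p [0.43802508 0.39648335] ang -2.1 rad 0.0404 F tang,rad -1.5 -0.3 yaw 0.6885697131240898
[0.449653 0.388852] 1 -1.4 0.0 0 0;1 -2.3 0.4 0 0;1 -3.2 0.5 0 0;1 -4.2 0.5 0 0;1 -5.1 0.3 0 0;1 -5.9 -0.2 0 0;1 -6.7 -0.7 0 0;1 -7.3 -1.5 0 0;1 -7.7 -2.3 0 0;1 -7.9 -3.2 0 0;1 -8.0 -4.1 0 0;1 -7.9 -5.1 0 0;1 -7.5 -6.0 0 0
```

```bash
python3 - <<'E'
from h import *
s=r.state();print(s['ee_pos'],s['tool_rot'])
im=cv2.cvtColor(camera('wrist'),cv2.COLOR_RGB2BGR);b=cv2.cvtColor(camera('side'),cv2.COLOR_RGB2BGR)[180:246,100:188]
cv2.imwrite('pics/w6.png',np.hstack([im[:,56:456],cv2.resize(b,(400,384),interpolation=cv2.INTER_CUBIC)]))
E
```

```text
[0.43802508 0.39648335 0.10998583] [-3.12955421  0.00817962  0.68856971]
```

View pics/w6.png

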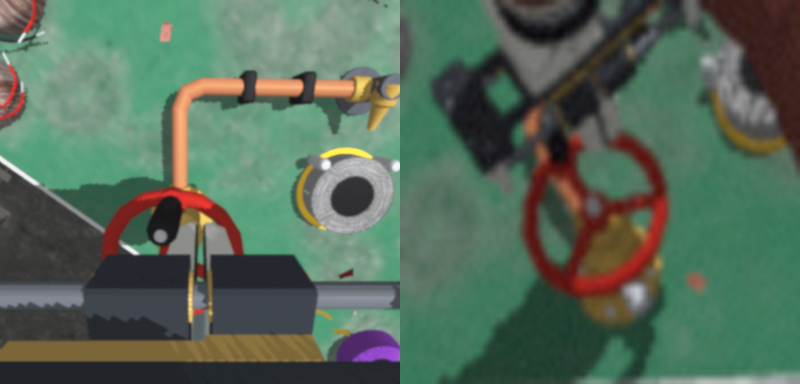

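```bash
python3 - <<'E'
from h import *
c=cam('wrist');W=np.array([.4045,.3965])
for u,v,z in((218,236,.147),(225,200,.099)):
    d=ray(c,u,v,z)[:2];print(d,np.linalg.norm(d-W),np.rad2deg(np.arctan2(*(d-W)[::-1])))
cs=cam('side')
for u,v,z in((100+160*88/400,180+148*66/384,.123),(100+195*.22,180+207*66/384,.102)):print(ray(cs,u,v,z))
ang(W)
E
```

```text
[0.44988129 0.41495842] 0.048991575688289137 22.13357772525584
[0.45249595 0.41879557] 0.052921674331170385 24.916291209888428
[0.42631427 0.41526701 0.123     ]
[0.39705055 0.3909981  0.102     ]
p [0.44934643 0.38777531] ang -11.0 rad 0.0457 F tang,rad -1.3 1.4 yaw 0.6740861327168524
```

View: the handle (top at about (219,236) in the wrist picture) stands at about 39°, ahead of the shut fingers. It slipped out outward, most likely because the wheel met its stop while I kept going. The core is undisturbed. I'll rise clear, open and grip again.

Emit:
{"name": "play_rows", "arguments": {
  "targets": "1 0 0 -3 0;1 0 0 -6 0;-1 0 0 -6.5 0;-1 0 0 -6.5 0;-1 1.5 -3.5 -6.5 0;-1 1.5 -3.5 -6.5 0;-1 1.5 -3.5 -6.5 0;-1 1.5 -3.5 -6.5 0"
}}

```text
time_s: 15.38
ee_pos: [0.4404, 0.4239, 0.175]
tool_rot: [3.14, 0.001, 0.67]
force: [-1.0, 0.3, -0.0]
gripper_width: 0.599
gripper_force: 0.0
```

```bash
python3 - <<'E'
from h import *
W=np.array([.405,.3965]);ang(W)
c=cam('wrist');im=cv2.cvtColor(camera('wrist'),cv2.COLOR_RGB2BGR);print(r.state()['gripper_width'])
P=W+.045*np.array([np.cos(.69),np.sin(.69)])
for z in(.147,.099):print('pred',proj(c,[*P,z]),proj(c,[*W,.102]))
cv2.imwrite('pics/w7.png',cv2.resize(im[120:320,130:390],None,fx=3,fy=3,interpolation=cv2.INTER_CUBIC))
E
```

```text
p [0.44044898 0.42389146] ang 37.7 rad 0.0448 F tang,rad 0.9 -0.6 yaw 0.6698558603349496
0.6420849783270649
pred [254.69874705 219.40413805] [255.81736132 243.91604638]
pred [254.83821091 200.26699729] [255.81736132 243.91604638]
```

View pics/w7.png

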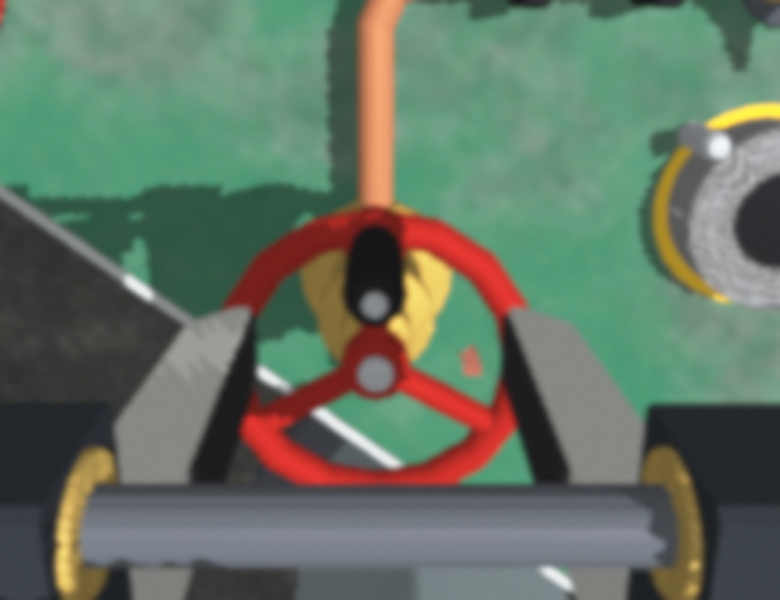

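The handle top is at crop (374,305) and the nut at (375,374), both matching the predicted positions for W=(0.405,0.3965) and handle angle 39.5°. I'll descend and grip more firmly.

Emit:
{"name": "play_rows", "arguments": {
  "targets": "-1 0 0 2 0;-1 0 -0.1 4.5 0;-1 0 -0.1 6.5 0;-1 0 -0.1 6.6 0;1 0 -0.1 6.6 0;1 0 -0.1 6.6 0;1 0 -0.1 6.6 0;1 0 -0.1 6.6 0;1 0 -0.1 6.6 0;1 0 -0.1 6.6 0;1 0 -0.1 6.6 0;1 0 -0.1 6.6 0",
  "newtons": 50
}}

```text
time_s: 16.92
ee_pos: [0.4396, 0.4259, 0.1097]
tool_rot: [3.14, -0.0, 0.672]
force: [1.0, -1.1, 0.3]
gripper_width: 0.195
gripper_force: 13.3
```

```bash
python3 - <<'E'
from h import *
W=np.array([.405,.3965]);ang(W);s=r.state();print(s['gripper_width'],s['gripper_force'],s['time_s'])
E
```

```text
p [0.43960054 0.42586482] ang 40.3 rad 0.0454 F tang,rad -1.5 0.1 yaw 0.671790545564342
0.19487092582614157 13.330314590057242 16.925
```

Emit:
{"name": "play_rows", "arguments": {
  "targets": "1 0 0 0 0;1 0 0.4 0 0;1 0 0.8 0 0;1 0 0.8 0 0;1 0 0.8 0 0;1 0 0.8 0 0"
}}

```text
time_s: 17.68
ee_pos: [0.4402, 0.4252, 0.1097]
tool_rot: [-3.133, -0.001, 0.676]
force: [-4.3, 6.7, -1.3]
gripper_width: 0.181
gripper_force: 50.0
```

```bash
python3 - <<'E'
from h import *
W=np.array([.405,.3965]);ang(W);s=r.state();print(s['gripper_width'],s['gripper_force'],s['time_s'])
E
```

```text
p [0.44017289 0.42516628] ang 39.2 rad 0.0454 F tang,rad 7.9 0.9 yaw 0.6759594905696147
0.1805358574045334 49.99907469958998 17.675
```

Emit:
{"name": "play_rows", "arguments": {
  "targets": "1 0 0.4 0 0;1 0 0.8 0 0;1 0 0.8 0 0;1 0 0.8 0 0;1 0 0.8 0 0;1 0 0.8 0 0"
}}

```text
time_s: 18.42
ee_pos: [0.4402, 0.4252, 0.1098]
tool_rot: [-3.123, -0.002, 0.681]
force: [-9.6, 15.1, -3.9]
gripper_width: 0.186
gripper_force: 50.0
```

```bash
python3 - <<'E'
from h import *
W=np.array([.405,.3965]);ang(W);s=r.state();print(s['gripper_width'],s['gripper_force'],s['time_s'])
cmd=W+.045*np.array([np.cos(.69),np.sin(.69)])+.016*np.array([.622,-.783])
a0=np.rad2deg(.685)
print(rows(cmd,W,.672,np.deg2rad(a0+np.arange(12,241,12))))
E
```

```text
p [0.44020625 0.42515449] ang 39.1 rad 0.0454 F tang,rad 17.7 2.1 yaw 0.6811129773751621
0.18628434908453803 49.99746721263364 18.425
1 -0.1 -2.5 0 0;1 -0.4 -3.4 0 0;1 -0.9 -4.2 0 0;1 -1.5 -4.9 0 0;1 -2.3 -5.4 0 0;1 -3.2 -5.8 0 0;1 -4.1 -6.0 0 0;1 -5.0 -6.0 0 0;1 -5.9 -5.8 0 0;1 -6.8 -5.4 0 0;1 -7.6 -4.8 0 0;1 -8.2 -4.1 0 0;1 -8.6 -3.3 0 0;1 -8.9 -2.4 0 0;1 -9.0 -1.5 0 0;1 -8.9 -0.5 0 0;1 -8.6 0.4 0 0;1 -8.1 1.2 0 0;1 -7.5 1.9 0 0;1 -6.7 2.4 0 0
```

The stop is confirmed: 17.7 N gives no further motion at 39.1°. Backing off now.

Emit:
{"name": "play_rows", "arguments": {
  "targets": "1 0 -1.2 0 0;1 -0.1 -2.5 0 0;1 -0.4 -3.4 0 0;1 -0.9 -4.2 0 0;1 -1.5 -4.9 0 0;1 -2.3 -5.4 0 0;1 -3.2 -5.8 0 0;1 -4.1 -6 0 0;1 -5 -6 0 0;1 -5.9 -5.8 0 0;1 -6.8 -5.4 0 0;1 -6.8 -5.4 0 0"
}}

```text
time_s: 19.92
ee_pos: [0.3626, 0.4127, 0.1097]
tool_rot: [3.141, -0.0, 0.671]
force: [5.1, -3.6, -2.1]
gripper_width: 0.184
gripper_force: 50.0
```

```bash
python3 - <<'E'
from h import *
W=np.array([.405,.3965]);ang(W);s=r.state();print(s['gripper_width'],s['gripper_force'],s['time_s'])
cmd=W+.045*np.array([np.cos(.69),np.sin(.69)])+.016*np.array([.622,-.783])-.068*np.array([.783,.622])-.054*np.array([.622,-.783])
print(rows(cmd,W,.672,np.deg2rad(39.2+120+np.arange(12,241,12))))
E
```

```text
p [0.36256246 0.41274536] ang 159.1 rad 0.0454 F tang,rad 1.6 -6.1 yaw 0.6708107786666322
0.184074125306132 49.99921947252005 19.925
1 -0.8 0.6 0 0;1 -1.4 1.3 0 0;1 -1.8 2.1 0 0;1 -2.1 3.0 0 0;1 -2.2 3.9 0 0;1 -2.1 4.9 0 0;1 -1.8 5.8 0 0;1 -1.3 6.6 0 0;1 -0.7 7.3 0 0;1 0.1 7.8 0 0;1 1.0 8.2 0 0;1 1.9 8.4 0 0;1 2.8 8.4 0 0;1 3.7 8.1 0 0;1 4.6 7.8 0 0;1 5.3 7.2 0 0;1 6.0 6.5 0 0;1 6.4 5.7 0 0;1 6.7 4.8 0 0;1 6.8 3.8 0 0
```

Emit:
{"name": "play_rows", "arguments": {
  "targets": "1 -0.8 0.6 0 0;1 -1.4 1.3 0 0;1 -1.8 2.1 0 0;1 -2.1 3 0 0;1 -2.2 3.9 0 0;1 -2.1 4.9 0 0;1 -1.8 5.8 0 0;1 -1.3 6.6 0 0;1 -0.7 7.3 0 0;1 0.1 7.8 0 0;1 1 8.2 0 0;1 1.9 8.4 0 0;1 2.8 8.4 0 0;1 3.7 8.1 0 0;1 4.6 7.8 0 0;1 5.3 7.2 0 0;1 6 6.5 0 0;1 6.4 5.7 0 0;1 6.7 4.8 0 0;1 6.8 3.8 0 0"
}}

```text
time_s: 22.42
ee_pos: [0.4399, 0.4257, 0.1096]
tool_rot: [3.139, 0.0, 0.671]
force: [-1.7, -5.3, 2.1]
gripper_width: 0.183
gripper_force: 50.0
```

```bash
python3 - <<'E'
from h import *
W=np.array([.405,.3965]);ang(W);s=r.state();print(s['gripper_width'],s['gripper_force'],s['time_s'])
x=np.array([.783,.622]);y=np.array([.622,-.783])
cmd=W+.045*np.array([np.cos(.69),np.sin(.69)])+.016*y-.068*x-.054*y+.068*x+.038*y;print(cmd)
print(rows(cmd,W,.672,np.deg2rad(39.2+np.arange(12,241,12))))
E
```

```text
p [0.43989824 0.42566174] ang 39.9 rad 0.0455 F tang,rad -3.0 -4.7 yaw 0.6709261390842369
0.18302473746101142 50.000571917044 22.425
[0.43970607 0.42514417]
1 -0.1 -0.9 0 0;1 -0.4 -1.8 0 0;1 -0.9 -2.6 0 0;1 -1.5 -3.3 0 0;1 -2.3 -3.8 0 0;1 -3.2 -4.2 0 0;1 -4.1 -4.4 0 0;1 -5.0 -4.4 0 0;1 -5.9 -4.2 0 0;1 -6.8 -3.8 0 0;1 -7.6 -3.2 0 0;1 -8.2 -2.5 0 0;1 -8.6 -1.7 0 0;1 -8.9 -0.8 0 0;1 -9.0 0.1 0 0;1 -8.9 1.1 0 0;1 -8.6 2.0 0 0;1 -8.1 2.8 0 0;1 -7.5 3.5 0 0;1 -6.7 4.0 0 0
```

Emit:
{"name": "play_rows", "arguments": {
  "targets": "1 -0.1 -0.9 0 0;1 -0.4 -1.8 0 0;1 -0.9 -2.6 0 0;1 -1.5 -3.3 0 0;1 -2.3 -3.8 0 0;1 -3.2 -4.2 0 0;1 -4.1 -4.4 0 0;1 -5 -4.4 0 0;1 -5.9 -4.2 0 0;1 -6.8 -3.8 0 0;1 -7.6 -3.2 0 0;1 -8.2 -2.5 0 0;1 -8.6 -1.7 0 0;1 -8.9 -0.8 0 0;1 -9 0.1 0 0;1 -8.9 1.1 0 0;1 -8.6 2 0 0;1 -8.1 2.8 0 0;1 -7.5 3.5 0 0;1 -6.7 4 0 0"
}}

```text
time_s: 24.92
ee_pos: [0.4109, 0.3525, 0.1096]
tool_rot: [3.142, 0.003, 0.672]
force: [-3.6, 2.1, -3.1]
gripper_width: 0.184
gripper_force: 50.0
```

Emit:
{"name": "play_rows", "arguments": {
  "targets": "1 0.9 0.4 0 0;1 1.8 0.6 0 0;1 2.7 0.6 0 0;1 3.6 0.3 0 0;1 4.5 0 0 0;1 5.2 -0.6 0 0;1 5.9 -1.3 0 0;1 6.3 -2.1 0 0;1 6.6 -3 0 0;1 6.7 -4 0 0;1 6.7 -4 0 0;1 6.7 -4 0 0;1 6.7 -4 0 0;1 6.7 -4 0 0"
}}

```text
time_s: 26.68
ee_pos: [0.4384, 0.4273, 0.1097]
tool_rot: [-3.14, -0.0, 0.672]
force: [-4.7, -0.4, -1.0]
gripper_width: 0.183
gripper_force: 50.0
```

```bash
python3 - <<'E'
from h import *
W=np.array([.405,.3965]);ang(W);s=r.state();print(s['gripper_width'],s['gripper_force'],s['time_s'],s['joint_velocities'].round(3))
c=cam('side');im=camera('side').astype(int)
a=cv2.cvtColor(cv2.imread('pics/side0.png'),cv2.COLOR_BGR2RGB).astype(int)
h=cv2.cvtColor(im.astype(np.uint8),cv2.COLOR_RGB2HSV).astype(int)
print('core px',proj(c,[.533,.283,.026]))
d=abs(im-a).sum(2)
for n,(u,v) in dict(pad=(266,220),tape=(336,204),purple=(233,222)).items():print(n,d[v-10:v+10,u-10:u+10].mean())
c=cam('wrist');print('core in wrist',proj(c,[.533,.283,.026]));w=camera('wrist');cv2.imwrite('pics/w8.png',w[...,::-1])
hh=cv2.cvtColor(w,cv2.COLOR_RGB2HSV).astype(int);g=((hh[...,1]<60)).astype(np.uint8);u,v=proj(c,[.533,.283,.026]).astype(int)
g[:max(0,v-45)]=0;g[v+45:]=0;g[:,:u-50]=0;g=cv2.morphologyEx(g,cv2.MORPH_OPEN,np.ones((15,15)))
q=np.argwhere(g)[:,::-1];P=np.array([ray(c,*k,.026)[:2] for k in q],np.float32);print('core',cv2.minEnclosingCircle(P) if len(P) else None)
E
```

```text
p [0.43843702 0.42734543] ang 42.7 rad 0.0455 F tang,rad 2.9 -3.7 yaw 0.672417445302075
0.18261055240586727 49.99961084802635 26.675 [-0.    -0.     0.001  0.     0.001 -0.001 -0.001]
core px [179.03617676 190.59040371]
pad 4.3625
tape 5.0325
purple 47.5
core in wrist [427.12402961 213.21132572]
core ((0.5451724529266357, 0.25872525572776794), 0.0839603915810585)
```

```bash
python3 -c "
from station import r
print(r.sign_off())"
```

```text
the job is handed in; nothing more can be done
None
```

I slid the core onto its mark against both pins, screwed the valve shut against its stop and backed it off two turns (about 3.6° over, within tolerance). I handed the job in at about 27 s, still holding the handle at 50 N; on the first try it slipped out at the stop, so I re-gripped and shut the valve again. The core was last seen on its mark just before I re-gripped, the notepad and tape read as unmoved at the end, and I did not check the toroid separately.

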